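Turn a housing cover over against the turn-over guide

TASK

Turn over the loose metal cover that lies in front of the upright bent-sheet guide, without gripping or lifting it: gently push it along the bench against the guide until it rides up and stands leaning steeply on it, let go so that it leans there by itself for a moment, then reach behind its upper edge and push it over towards the robot, so that it ends lying flat on the bench in front of the guide with its other side (the one with the black gasket frame) up. Leave the second cover, which is already gasket side up, and the other things on the bench alone.

Things in the scene. Friction and masses are not known exactly. Their poses are not given: they have to be found in the camera images.
- cover: the cover to turn: flat aluminium plate 130 x 100 x 8 mm, 0.16 kg. Origin at its middle. Own x along the 130 mm, y along the 100 mm, z out of the plain side with four screw heads (up at the start, down at the end); the black gasket frame is on the other side. Starts flat, its 130 mm side within 12 degrees of the guide's x, its guide-side end 15 to 50 mm before the foot.
- guide: turn-over guide fixed to the bench: slick bent aluminium sheet, 4 mm thick, 190 mm wide along its y. Origin: middle of its front foot line, on the bench; x horizontal, from the foot into the guide (away from the robot, yaw within 18 degrees), z up. Its face runs in x, z from (0, 0) through (17, 10), (31, 28), (40, 50) to the top edge (45, 82) mm. Braces behind reach to x = 91, up to 70 mm high.
- guide_top (a point): middle of the guide's top edge, 82 mm above the bench. The cover rides up as its robot-side end is pushed low along the guide's x. Stop with that end at the foot line (farther it jams): it leans at 61 degrees and stays when released, its upper edge 32 mm above this point and 13 mm beyond it. Pushed from behind there towards the robot it pivots on its lower end and falls flat.
- cover_done: second, identical cover 130 x 100 x 8 mm, lying to the right, already gasket side up (its z points down); leave it alone. Origin at its middle.
- tape: roll of black tape, 62 mm across, 19 mm high, to the left of the guide; leave alone. Origin under its middle.
- bush: small plastic flanged bush, 24 mm across, 22 mm high; leave alone. Origin under its middle.
- nut: small grey nut, 24 mm across, 14 mm high; leave alone. Origin under its middle.
- driver: screwdriver with blue and black handle, 163 mm long, 31 mm high, lying on the left; leave alone. Origin under its middle.
- spacer: pale block with two holes, 30 x 50 x 20 mm, to the right of the guide; leave alone. Origin under its middle.
- tin: round tin, 57 mm across, 24 mm high, on the right; leave alone. Origin under its middle.
Things that resemble listed ones, but are neither listed nor needed, are in the scene too. What is shaped like the cover but pink is not meant.

How it is judged:
By the outcome, as a careful person would: the job done as asked, in the order asked, and still so for the second after the job is handed in, with the robot touching nothing.
It also fails if it takes over 48 s, if anything falls off the work surface, if the arm or the gripper's body presses on something with over 40 N, if the wrist force passes 120 N, or if a joint passes its speed limit or range.

ROBOT

A 6-joint arm with a two-finger parallel gripper is mounted at the origin on a cart in front of the work surface, level with it; the furniture and walls round the work are solid. World frame = base frame: x ahead of the robot, y to its left, z up, the work surface at z = 0. Lengths are in mm, angles in rad, forces in N, time in s.
With the tool pointing down it reaches from about 350 to 975 mm from the base axis. Payload 4.9 kg.
Tool frame: the origin (TCP) lies at the centre of the arm's flange, where the gripper is bolted on; the fingertips stand 173 mm ahead of it and the grasp point (between the pads) lies 155 mm ahead of it (ctrl.hold_point_z is the z of the grasp point in the tool frame, in mm); z points along the fingers, y is the direction in which the jaws open and shut (so a half turn about z gives the same grasp; the last joint's range is limited). The gripper opens to 85 mm and grips with 20 to 120 N. Pads are 22 mm wide; open, the fingers measure 114 mm over their backs; the gripper's body (76 mm by 85 mm) begins 54 mm behind the grasp point. The pads swing forward as they close: fully open they stand 13 mm farther back than shut.
Start: joints at [-1.449, 0.053, 1.613, -0, 1.476, -0.119], TCP at [149.046, -606.95, 404.704] pointing down, gripper open.
Joint ranges: [-3.01, 3.01], [-1.01, 2.22], [0.06, 2.58], [-1.02, 4.17], [0.09, 2.62], [-3.14, 3.14]. Speed limits (rad/s): [2.57, 2.57, 3.14, 3.14, 3.14, 3.14].

INTERFACE

Orientations are given as a rotation vector (axis times angle).
In Python, from rig import ctrl, snapshot, spotter gives the robot as it stands.
- The arm moves only by the tool play_rows, never from a script. Its argument "deltas" is a list of rows, each an object with "twist": the turn, a rotation vector about the tool's x, y, z in degrees, a list of three; "delta_pos": the shift along the tool's x, y, z in m, a list of three; "fingers": the closure, from -1 (fully open) to 1 (shut), so that 0 is half open. In form: [{"twist": [wx, wy, wz], "delta_pos": [x, y, z], "fingers": fingers}, ...]. A call has 1 to 12 rows; each row shifts and turns the commanded pose from where the row before left it, along the tool's axes as they then stand; what a row does not reach is not made up. A row lasts 1/10 s, in which the tool goes at most 50 mm and 8.59 degrees, less where a joint would pass 70% of its speed; a pose out of reach is approached as far as the arm can. A call is refused whole if a number of a shift passes 0.05 or a number of a turn 8.59, either way. A call with a gripper value outside its range is refused whole. The fingers move at their own pace and stop on an object; "force" is the grip in N (left out, the last holds). Time passes only in rows, so rows that do not move let the fingers close. It gives the time, the measured TCP pose, the force and the opening at its end, in the units of the state.
- ctrl.read_state(): the state, without advancing time (a new reading comes with each control period).
- snapshot(name): name is "scene" or "top"; returns a dict with "color" (420x560x3 uint8, blue, green, red), "range_z" (420x560 float32, mm along the optical axis (not along the pixel's ray), 0 where there is no reading), "fx", "fy", "cx", "cy" (pixels), "distortion" ([k1, k2, p1, p2, k3] as OpenCV has them; the pictures are not rectified), "rvec" (rotation vector, rad) and "tvec" (3), from world to camera coordinates, as OpenCV has them. Camera axes: x right, y down, z forward; pixel columns grow to the right and rows downward; lengths in mm; the calibration is good to about 2 mm. A picture is of the moment at which its call begins.
- ctrl.hand_in(): hands the job in, once; it reports no verdict.
Trained networks look in a picture, given as the dict that the camera call returned (one of the last four; its "shot" number tells which), for a name from the list of things; names that differ only in an ending like _2 or _b are one class to them, and where a whole thing is asked for, a point or a joint stands for the part that bears it (a point fixed in the world has none). Each returns a list of dicts, best first, with "p" (0 to 1); they miss things now and then, are a little off and sometimes report something else, mostly with a low value. They report only what shows in the picture. A call takes as long as a camera call. They do not tell look-alikes from the thing itself.
- spotter.find_in(picture, name): "centre" ([row, column] in pixels, amid what is visible of it).
- spotter.tip_of(picture, name): "centre" ([row, column] in pixels: a listed point, or the origin of a listed thing).
The state is a dict: "clock": time; "joint_positions": joint angles; "qvel": joint speeds; "tau": joint torques, N m; "tcp_pos": TCP position; "ee_rot": TCP orientation; "wrist_force": force on the tool from outside, world axes, zero at the start; "ft_torque": the same for the moment, N m; "width": finger opening in mm.
Only numpy, scipy, OpenCV 4.12 (cv2) and the standard library are available. Lean on these libraries where they do the work, as an engineer would, in place of code of your own. Each camera call takes 0.05 s, during which the arm holds its last target.

## Working session

There is one attempt and no reset: what is moved stays moved. The work goes in short steps, Python scripts to look and compute and a tool call to move; the robot and the scene stay as the last step left them, time stands still between calls to the robot, and variables do not carry over. Pictures are saved under pics/ and viewed, and the job is handed in when it is done.

Besides the shell and the picture viewer there is one more tool, called after "Request:" in YAML: its name, and indented under it one key for each argument. play_rows: Moves the arm, as the interface text tells. Its arguments: {"type":"object","properties":{"deltas":{"type":"array"},"force":{"type":"number"}},"required":["deltas"]}

```bash
ls; mkdir -p pics; cat > h.py <<'E'
import numpy as np,cv2
from rig import ctrl,snapshot,spotter
def K(p): return np.array([[p['fx'],0,p['cx']],[0,p['fy'],p['cy']],[0,0,1.]])
def cloud(p):
    h,w=p['range_z'].shape
    u,v=np.meshgrid(np.arange(w),np.arange(h))
    pts=np.stack([u,v],-1).reshape(-1,1,2).astype(np.float64)
    n=cv2.undistortPoints(pts,K(p),np.array(p['distortion'],float)).reshape(h,w,2)
    z=p['range_z'].astype(float)
    c=np.dstack([n[...,0]*z,n[...,1]*z,z])
    R=cv2.Rodrigues(np.array(p['rvec'],float))[0]
    W=(c-np.array(p['tvec'],float).ravel())@R
    W[z==0]=np.nan
    return W
def ray(p,rc,zp):
    n=cv2.undistortPoints(np.array([[[rc[1],rc[0]]]],float),K(p),np.array(p['distortion'],float)).ravel()
    R=cv2.Rodrigues(np.array(p['rvec'],float))[0];t=np.array(p['tvec'],float).ravel()
    o=-R.T@t;d=R.T@np.array([n[0],n[1],1])
    return o+d*(zp-o[2])/d[2]
def proj(p,X):
    return cv2.projectPoints(np.array(X,float).reshape(-1,1,3),np.array(p['rvec'],float),np.array(p['tvec'],float),K(p),np.array(p['distortion'],float))[0].reshape(-1,2)
E
python3 - <<'E'
from h import *
print(ctrl.read_state())
for n in ['scene','top']:
    p=snapshot(n); cv2.imwrite(f'pics/{n}0.png',p['color'])
    for k,z in [('cover',8),('guide',0),('guide_top',82),('tape',0),('spacer',0),('bush',0),('nut',0),('driver',0),('tin',0)]:
        print(n,k,[(d['p'],np.round(d['centre']),ray(p,d['centre'],z).round()) for d in spotter.tip_of(p,k)][:4])
E
```

```text
pics
{'clock': 0.0, 'joint_positions': array([-1.44895993e+00,  5.33862375e-02,  1.61429950e+00, -1.41529891e-06,
        1.47598594e+00, -1.18968353e-01]), 'qvel': array([ 0.00041275, -0.00116224, -0.0011864 , -0.00082944, -0.00073486,
        0.00024984]), 'tau': array([ 2.19489098e-04, -3.93679404e+01, -3.70177746e+01, -9.34516106e-05,
        7.15691902e-03,  6.62242996e-06]), 'tcp_pos': array([ 149.03982416, -606.69797658,  403.44113935]), 'ee_rot': array([-3.11678475e+00, -3.77092472e-01,  6.89149165e-06]), 'wrist_force': array([-0.88007306, -0.59835611, -0.24065876]), 'ft_torque': array([-0.02367545, -0.01988357,  0.04898231]), 'width': 85.46049989321673}
scene cover [(0.78, array([238., 316.]), array([ 478., -142.,    8.])), (0.75, array([307., 312.]), array([327., 136.,   8.]))]
scene guide [(0.6, array([227., 278.]), array([ 611., -149.,    0.]))]
scene guide_top [(0.56, array([199., 264.]), array([ 655., -140.,   82.]))]
scene tape [(0.55, array([248., 239.]), array([630.,  11.,   0.])), (0.5, array([206., 288.]), array([ 671., -292.,    0.])), (0.25, array([242., 315.]), 
[... 645 characters left out ...]
ray([237., 153.]), array([482., 346.,   0.]))]
top guide_top [(0.83, array([179., 309.]), array([ 637., -124.,   82.]))]
top tape [(0.66, array([195., 258.]), array([610.,  29.,   0.]))]
top spacer [(0.7, array([173., 360.]), array([ 678., -287.,    0.]))]
top bush [(0.62, array([168., 273.]), array([694., -18.,   0.])), (0.38, array([235., 313.]), array([ 485., -137.,    0.])), (0.19, array([207., 356.]), array([ 572., -270.,    0.]))]
top nut [(0.44, array([205., 360.]), array([ 577., -282.,    0.]))]
top driver [(0.74, array([236., 151.]), array([487., 351.,   0.]))]
top tin [(0.56, array([198., 403.]), array([ 599., -414.,    0.])), (0.35, array([168., 271.]), array([696., -11.,   0.]))]
```

View pics/scene0.png

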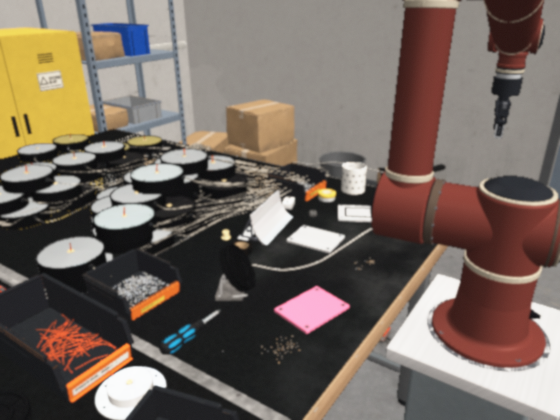

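View pics/top0.png

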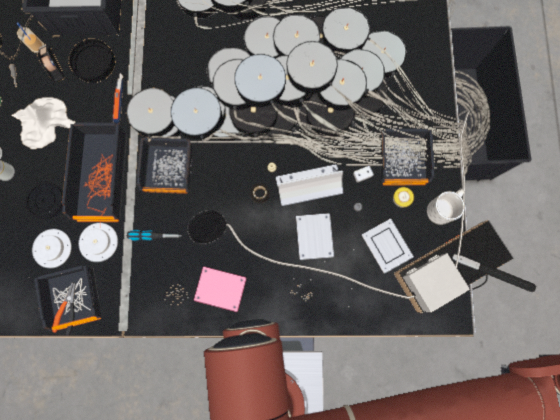

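```bash
python3 - <<'E'
from h import *
p=snapshot('top'); W=cloud(p)
np.savez('top0.npz',W=W,c=p['color'])
cv2.imwrite('pics/crop0.png',cv2.resize(p['color'][140:290,240:430],None,fx=4,fy=4,interpolation=cv2.INTER_CUBIC))
# cover
Z=W[...,2]; g=p['color'].astype(int)
roi=np.zeros(Z.shape,bool); roi[205:262,285:340]=1
m=roi&(g.min(2)>110)
print('cover z',np.nanmedian(Z[m]),m.sum(), 'bench',np.nanmedian(Z[265:275,300:340]))
vu=np.argwhere(m)
P=np.array([ray(p,x,8)[:2] for x in vu])
r=cv2.minAreaRect(P.astype(np.float32));print(r);print(cv2.boxPoints(r))
roi[:]=0;roi[155:208,265:350]=1
for lo,hi in [(10,30),(30,50),(50,70),(72,100)]:
    m=roi&(Z>lo)&(Z<hi); Q=W[m]
    c=np.polyfit(Q[:,1],Q[:,0],1); print(lo,hi,len(Q),Q.mean(0).round(1),'y',Q[:,1].min(),Q[:,1].max(),'slope',c)
for r in range(165,210,2): print(r,W[r,300].round(),W[r,325].round())
s=snapshot('scene'); cv2.imwrite('pics/crop1.png',cv2.resize(s['color'][160:280,200:390],None,fx=4,fy=4,interpolation=cv2.INTER_CUBIC))
E
```

```text
cover z 7.966821437853763 1540 bench 0.922288272738066
((498.61126708984375, -136.36557006835938), (192.47384643554688, 121.36685943603516), 14.128764152526855)
[[ 390.47263 -101.00945]
 [ 420.09848 -218.70491]
 [ 606.7499  -171.72168]
 [ 577.124    -54.02623]]
10 30 529 [ 629.2 -113.6   19. ] y -244.96070905960065 6.3674767269692465 slope [-8.75920110e-02  6.19262514e+02]
30 50 312 [ 647.1 -142.    39.8] y -248.80058773560756 -36.415144064826045 slope [-4.00871196e-01  5.90152588e+02]
50 70 191 [ 641.1 -130.1   60.2] y -220.20260791314195 -33.95454456310449 slope [-2.15073952e-01  6.13161606e+02]
72 100 167 [ 641.9 -123.4   79.6] y -217.3179267795182 -34.318207242229946 slope [-2.03512118e-01  6.16814038e+02]
165 [ 705. -101.   -2.] [ 705. -179.   -5.]
167 [ 699. -101.   -1.] [ 697. -178.    2.]
169 [ 692. -101.   -1.] [ 690. -178.    5.]
171 [ 686. -101.   -2.] [ 683. -178.    7.]
173 [ 678. -101.    5.] [ 677. -178.    5.]
175 [ 673. -101.   -0.] [ 651. -171.   78.]
177 [ 663. -100.   11.] [ 648. -172.   65.]
179 [639. -98.  82.] [ 646. -173.   50.]
181 [634. -98.  76.] [ 643. -174.   40.]
183 [632. -99.  61.] [ 638. -174.   33.]
185 [629. -99.  48.] [ 634. -175.   25.]
187 [626. -99.  36.] [ 630. -176.   15.]
189 [621. -99.  30.] [ 625. -176.   12.]
191 [ 618. -100.   18.] [ 620. -176.    8.]
193 [ 614. -100.    8.] [ 614. -176.    4.]
195 [ 607. -100.   12.] [ 608. -176.    2.]
197 [ 602. -100.    4.] [ 604. -177.   -4.]
199 [ 597. -100.    1.] [ 596. -176.    1.]
201 [ 591. -100.    0.] [ 590. -176.   -1.]
203 [ 585. -100.   -2.] [ 583. -176.    3.]
205 [ 579. -100.   -2.] [ 578. -176.   -2.]
207 [ 572. -100.    1.] [ 571. -175.    4.]
209 [ 567. -100.   -4.] [ 565. -175.    2.]
```

View pics/crop0.png

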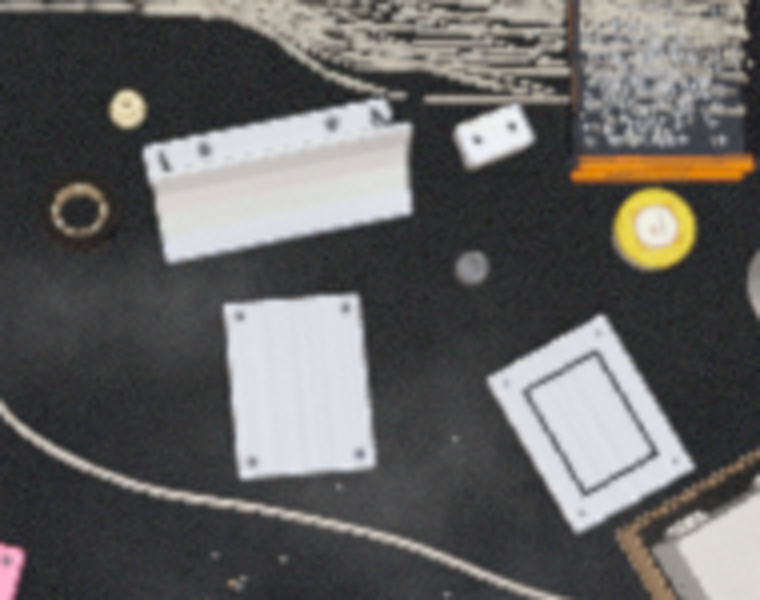

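View pics/crop1.png

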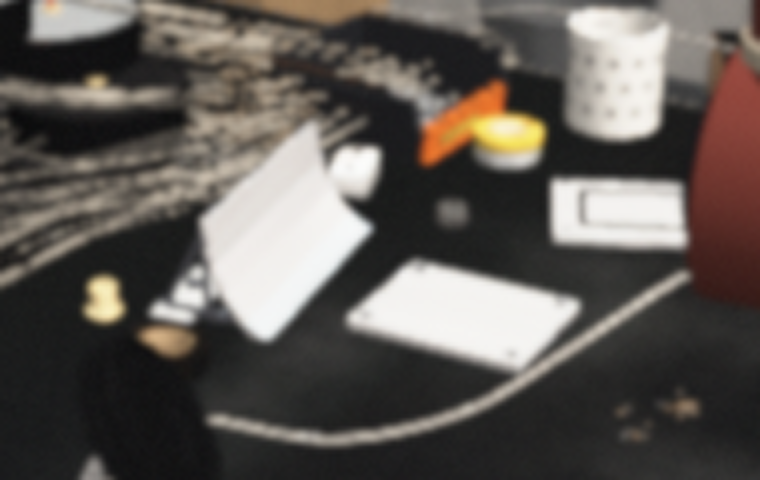

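```bash
python3 - <<'E'
from h import *
p=snapshot('top'); W=cloud(p)
f=lambda c,z: ray(p,[140+(c[1]+.5)/4-.5,240+(c[0]+.5)/4-.5],z)[:2]
print('foot',f((168,263),0).round(1),f((412,214),0).round(1))
print('top',f((155,178),82).round(1),f((411,125),82).round(1))
C=[f(c,8) for c in [(224,304),(358,293),(375,466),(240,479)]]; print('cover',np.round(C,1),np.mean(C,0), np.linalg.norm(C[0]-C[3]),np.linalg.norm(C[0]-C[1]))
print('guide_top',[ (d['p'],ray(p,d['centre'],82)) for d in spotter.tip_of(p,'guide_top')])
s=snapshot('scene')
print('guide_top',[ (d['p'],ray(s,d['centre'],82)) for d in spotter.tip_of(s,'guide_top')])
# check height map in path region
Q=W.reshape(-1,3);Q=Q[~np.isnan(Q[:,0])]
for x in range(200,760,60):
    print(x,[int(np.percentile(q,99)) if len(q:=Q[(abs(Q[:,0]-x)<30)&(abs(Q[:,1]-y)<30),2]) else None for y in range(60,-660,-60)])
# overlay guide model
for yaw in [11.5]:
    a=np.radians(yaw);o=np.array([598,-134,0.]);ex=np.array([np.cos(a),np.sin(a),0]);ey=np.array([-np.sin(a),np.cos(a),0])
    for n,pic in [('t',p),('s',s)]:
        im=pic['color'].copy()
        k=4;r0,c0=(140,240) if n=='t' else (160,200)
        im=cv2.resize(im[r0:r0+140,c0:c0+190],None,fx=k,fy=k,interpolation=cv2.INTER_CUBIC)
        for gx,gz in [(0,0),(17,10),(31,28),(40,50),(45,82)]:
            L=proj(pic,[o+ex*gx+[0,0,gz]+ey*95,o+ex*gx+[0,0,gz]-ey*95])
            q=[tuple(int(v) for v in ((l-[c0,r0]+.5)*k-.5)) for l in L]
            cv2.line(im,q[0],q[1],(0,0,255),1)
        cv2.imwrite(f'pics/ov_{n}.png',im)
E
```

```text
foot [577.6 -43.7] [ 614.4 -230.4]
top [623.9 -35.5] [ 661.8 -221.1]
cover [[ 544.2  -85.8]
 [ 551.9 -186.9]
 [ 421.6 -196.3]
 [ 412.6  -96.2]] [ 482.58520859 -141.28377216] 131.99748176094513 101.32999031921766
guide_top [(0.73, array([ 642.51331482, -126.47760523,   82.        ]))]
guide_top [(0.82, array([ 645.54161062, -132.69743043,   82.        ])), (0.54, array([ 387.13991323, -215.03709   ,   82.        ])), (0.27, array([ 576.71870093, -143.90659316,   82.        ]))]
200 [716, 722, 711, 6, 6, 5, 5, 558, 557, 562, 553, 376]
260 [714, 721, 706, 6, 6, 6, 6, 5, 132, 131, 5, 5]
320 [12, 6, 6, 6, 6, 40, 55, 104, 134, 133, 134, 58]
380 [10, 12, 18, 22, 29, 36, 7, 129, 133, 134, 131, 75]
440 [26, 19, 6, 15, 13, 6, 12, 13, 49, 129, 80, 59]
500 [10, 6, 8, 13, 14, 5, 13, 14, 9, 92, 90, 60]
560 [7, 14, 9, 12, 12, 16, 15, 22, 27, 91, 91, 71]
620 [22, 23, 84, 83, 80, 31, 5, 37, 32, 87, 89, 76]
680 [6, 24, 13, 10, 84, 77, 38, 67, 28, 67, 21, 68]
740 [6, 6, 32, 53, 81, 73, 65, 69, 50, 66, 32, 50]
```

View pics/ov_t.png

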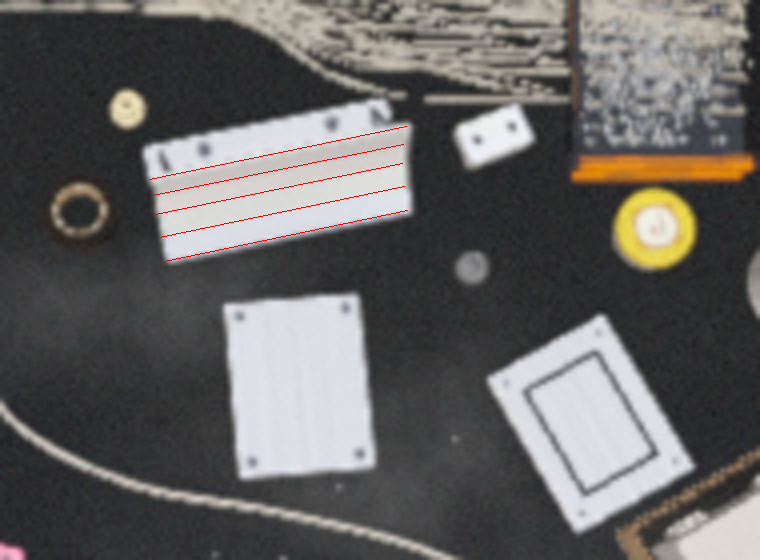

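View pics/ov_s.png

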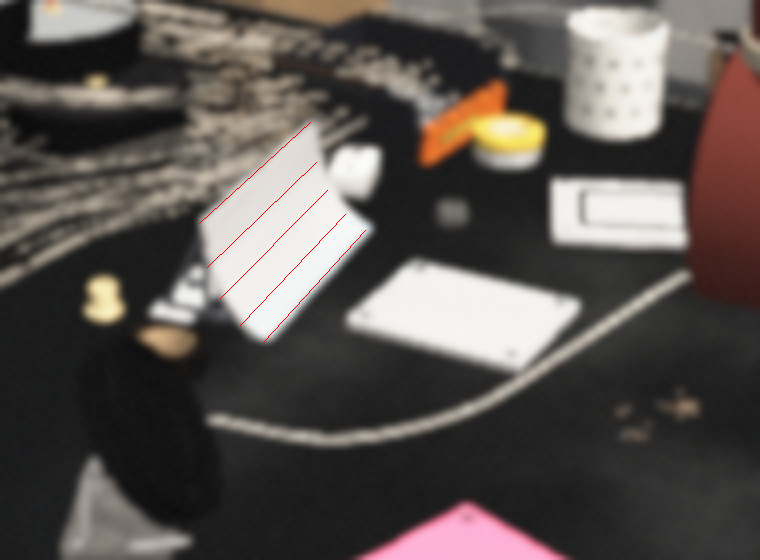

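```bash
python3 - <<'E'
from h import *
p=snapshot('top'); W=cloud(p)
f=lambda c,z: ray(p,[140+(c[1]+.5)/4-.5,240+(c[0]+.5)/4-.5],z)
a=np.radians(11.4);ex=np.array([np.cos(a),np.sin(a)]);ey=np.array([-np.sin(a),np.cos(a)])
o=np.array([597,-136.])
for c in [(200,497),(240,502),(270,507),(300,514),(340,523),(370,532),(400,541)]:
    w=f(c,3);r,cc=int(round(140+c[1]/4)),int(round(240+c[0]/4)); print(c,w.round(),((w[:2]-o)@ex).round(),((w[:2]-o)@ey).round(),W[r-1:r+2,cc,2].round(1))
for n,c in zip('abcd',[(544.2,-85.8),(551.9,-186.9),(421.6,-196.3),(412.6,-96.2)]): print(n,((c-o)@ex).round(1),((c-o)@ey).round(1))
from scipy.spatial.transform import Rotation as R
print(R.from_rotvec(ctrl.read_state()['ee_rot']).as_matrix().round(3))
E
```

```text
(200, 497) [400. -67.   3.] -179.0 107.0 [ 1.1 18.7 -0.3]
(240, 502) [396. -96.   3.] -189.0 79.0 [10.7 17.8  0.7]
(270, 507) [ 392. -118.    3.] -197.0 58.0 [-5.4 16.9 -0.4]
(300, 514) [ 387. -140.    3.] -207.0 37.0 [-1.3 20.9 18.4]
(340, 523) [ 380. -170.    3.] -219.0 10.0 [-2.8 28.7 -3.4]
(370, 532) [ 373. -192.    3.] -230.0 -11.0 [26.5 28.1 -1.8]
(400, 541) [ 367. -214.    3.] -241.0 -31.0 [-0.7 28.1 -0.2]
a -41.8 59.6
b -54.3 -41.0
c -183.9 -24.4
d -172.9 75.5
[[ 0.971  0.238 -0.   ]
 [ 0.238 -0.971  0.   ]
 [-0.    -0.    -1.   ]]
```

```bash
python3 - <<'E'
from h import *
a=np.radians(11.4);ex=np.array([np.cos(a),np.sin(a)]);ey=np.array([-np.sin(a),np.cos(a)])
o=np.array([597,-136.])
for n in ['top','scene']:
    p=snapshot(n); W=cloud(p); 
    Rm=cv2.Rodrigues(np.array(p['rvec'],float))[0]; print(n,'cam',(-Rm.T@np.array(p['tvec']).ravel()).round())
    W=W.reshape(-1,3); g=p['color'].reshape(-1,3).astype(int)
    m=(W[:,2]>9)&(W[:,2]<60)&(g.min(1)>80)
    G=np.c_[(W[:,:2]-o)@ex,(W[:,:2]-o)@ey,W[:,2]]
    m&=(G[:,0]>-290)&(G[:,0]<-150)&(abs(G[:,1])<110)
    q=G[m]; q=q[np.argsort(q[:,1])]; print(q[::max(1,len(q)//40)].round().astype(int).tolist())
s=snapshot('scene');cv2.imwrite('pics/c2.png',cv2.resize(s['color'][215:285,240:390],None,fx=5,fy=5,interpolation=cv2.INTER_CUBIC))
E
```

```text
top cam [ 310.  -58. 1343.]
[[-289, -99, 49], [-285, -90, 46], [-280, -83, 41], [-272, -73, 42], [-268, -65, 43], [-260, -55, 39], [-252, -46, 36], [-247, -39, 31], [-242, -28, 32], [-171, -23, 9], [-238, -21, 30], [-152, -18, 9], [-173, -16, 12], [-233, -13, 28], [-157, -11, 11], [-229, -8, 25], [-180, -6, 10], [-167, -3, 9], [-169, 1, 10], [-223, 5, 24], [-223, 8, 26], [-219, 13, 25], [-163, 18, 10], [-159, 20, 10], [-156, 22, 12], [-215, 27, 14], [-212, 29, 21], [-166, 34, 11], [-168, 37, 9], [-165, 39, 13], [-167, 43, 10], [-169, 46, 12], [-202, 51, 18], [-201, 54, 20], [-167, 58, 10], [-199, 63, 23], [-195, 67, 16], [-161, 72, 16], [-193, 79, 14], [-187, 90, 16], [-182, 101, 18]]
scene cam [-91. 871. 628.]
[[-256, -48, 31], [-251, -42, 33], [-250, -37, 32], [-248, -35, 29], [-243, -31, 27], [-247, -27, 30], [-240, -22, 28], [-183, -18, 9], [-236, -15, 27], [-239, -13, 29], [-235, -10, 26], [-230, -8, 20], [-234, -2, 27], [-169, 1, 9], [-227, 4, 25], [-176, 7, 10], [-163, 10, 9], [-222, 13, 23], [-221, 20, 23], [-219, 23, 21], [-216, 24, 21], [-214, 25, 18], [-213, 31, 18], [-211, 34, 19], [-207, 39, 18], [-205, 43, 17], [-204, 47, 18], [-203, 52, 15], [-161, 60, 10], [-156, 60, 9], [-197, 62, 15], [-195, 62, 15], [-196, 68, 16], [-196, 75, 16], [-194, 77, 14], [-190, 81, 12], [-190, 85, 17], [-189, 88, 12], [-187, 91, 14], [-186, 97, 14], [-182, 102, 16], [-183, 105, 15], [-181, 107, 12]]
```

View pics/c2.png

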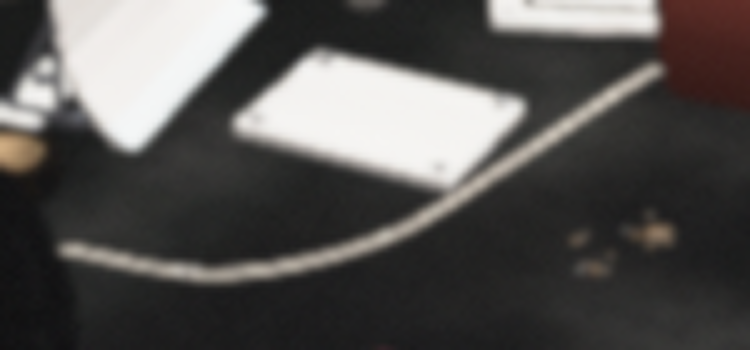

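Request:
play_rows:
  deltas:
    - {"twist": [0, 0, 2.4], "delta_pos": [0, 0, 0], "fingers": 1}
    - {"twist": [0, 0, 0], "delta_pos": [0.015, -0.017, 0], "fingers": 1}
    - {"twist": [0, 0, 0], "delta_pos": [0.03, -0.034, 0], "fingers": 1}
    - {"twist": [0, 0, 0], "delta_pos": [0.033, -0.038, 0], "fingers": 1}
    - {"twist": [0, 0, 0], "delta_pos": [0.033, -0.038, 0], "fingers": 1}
    - {"twist": [0, 0, 0], "delta_pos": [0.033, -0.038, 0], "fingers": 1}
    - {"twist": [0, 0, 0], "delta_pos": [0.033, -0.038, 0], "fingers": 1}
    - {"twist": [0, 0, 0], "delta_pos": [0.033, -0.038, 0], "fingers": 1}
    - {"twist": [0, 0, 0], "delta_pos": [0.033, -0.038, 0], "fingers": 1}
    - {"twist": [0, 0, 0], "delta_pos": [0.033, -0.038, 0], "fingers": 1}
    - {"twist": [0, 0, 0], "delta_pos": [0.033, -0.038, 0], "fingers": 1}
    - {"twist": [0, 0, 0], "delta_pos": [0.02, -0.022, 0], "fingers": 1}

```text
clock: 2.7
tcp_pos: [396.5, -171.9, 405.1]
ee_rot: [3.125, 0.316, 0.002]
wrist_force: [-0.6, -0.7, -0.6]
width: -0.1
```

```bash
cat >> h.py <<'E'
from scipy.spatial.transform import Rotation as Rot
YAW=np.radians(11.4);EX=np.array([np.cos(YAW),np.sin(YAW),0]);EY=np.array([-np.sin(YAW),np.cos(YAW),0]);O=np.array([597,-136.,0])
def st(L=173):
    s=ctrl.read_state();R=Rot.from_rotvec(s['ee_rot']).as_matrix()
    tip=s['tcp_pos']+R[:,2]*L
    g=lambda v:np.array([(v-O)@EX,(v-O)@EY,v[2]])
    fx=R[:,0]
    print('t',s['clock'],'tcp_g',g(s['tcp_pos']).round(1),'tip_g',g(tip).round(1),'yaw',np.degrees(np.arctan2(fx[1],fx[0])).round(2),'zax',R[:,2].round(3),'F',s['wrist_force'].round(1),'w',round(s['width'],1),'j',s['joint_positions'].round(2))
    return s,R,tip,g(tip)
def want(gt,L=173):
    s,R,tip,tg=st(L)
    d=EX*(gt[0]-tg[0])+EY*(gt[1]-tg[1])+np.array([0,0,gt[2]-tg[2]])
    print('tool delta to target mm',(R.T@d).round(1))
E
python3 - <<'E'
from h import *
want([-198,8,40])
E
```

```text
t 2.7 tcp_g [-203.6    4.4  405.1] tip_g [-203.4    4.4  232.1] yaw 11.54 zax [ 0.001 -0.    -1.   ] F [-0.6 -0.7 -0.6] w -0.1 j [-0.58 -0.44  2.04  0.    1.54  0.79]
tool delta to target mm [  5.2  -3.6 192.1]
```

Request:
play_rows:
  deltas:
    - {"twist": [0, 0, 0], "delta_pos": [0.005, -0.0035, 0.02], "fingers": 1}
    - {"twist": [0, 0, 0], "delta_pos": [0, 0, 0.04], "fingers": 1}
    - {"twist": [0, 0, 0], "delta_pos": [0, 0, 0.04], "fingers": 1}
    - {"twist": [0, 0, 0], "delta_pos": [0, 0, 0.04], "fingers": 1}
    - {"twist": [0, 0, 0], "delta_pos": [0, 0, 0.03], "fingers": 1}
    - {"twist": [0, 0, 0], "delta_pos": [0, 0, 0.02], "fingers": 1}
    - {"twist": [0, 0, 0], "delta_pos": [0, 0, 0], "fingers": 1}
    - {"twist": [0, 0, 0], "delta_pos": [0, 0, 0], "fingers": 1}

```text
clock: 3.5
tcp_pos: [400.2, -170.4, 215.2]
ee_rot: [3.126, 0.312, 0.0]
wrist_force: [0.8, -0.9, 0.3]
width: 0.3
```

```bash
python3 - <<'E'
from h import *
want([-198,8,3])
p=snapshot('top');cv2.imwrite('pics/t1.png',cv2.resize(p['color'][140:290,240:430],None,fx=4,fy=4,interpolation=cv2.INTER_CUBIC))
p=snapshot('scene');cv2.imwrite('pics/s1.png',cv2.resize(p['color'][180:300,230:390],None,fx=4,fy=4,interpolation=cv2.INTER_CUBIC))
E
```

```text
t 3.5 tcp_g [-199.8    5.2  215.2] tip_g [-199.7    5.2   42.2] yaw 11.4 zax [ 0. -0. -1.] F [ 0.8 -0.9  0.3] w 0.3 j [-0.57 -0.22  2.2   0.    1.16  0.8 ]
tool delta to target mm [ 1.7 -2.8 39.2]
```

View pics/t1.png

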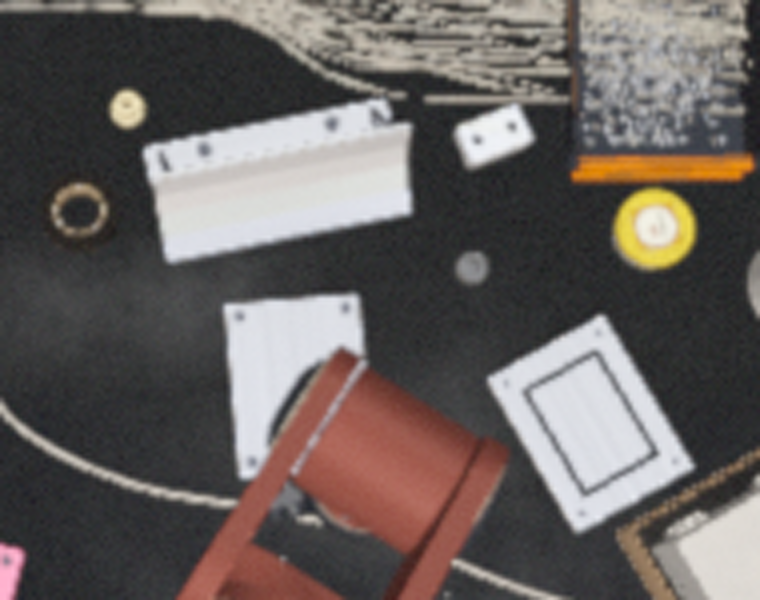

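View pics/s1.png

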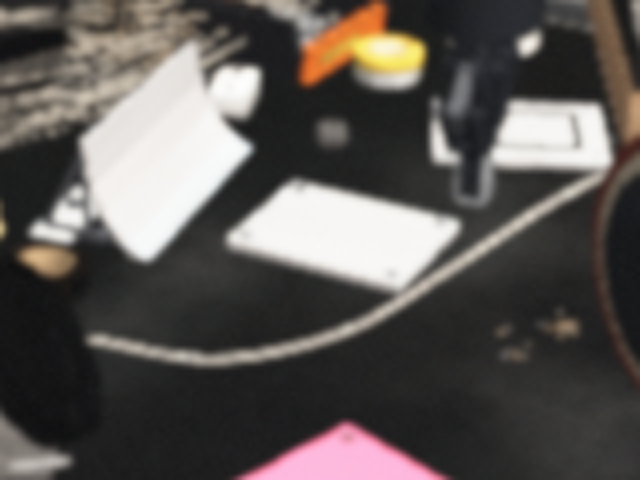

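Request:
play_rows:
  deltas:
    - {"twist": [0, 0, 0], "delta_pos": [0.0015, -0.0028, 0.01], "fingers": 1}
    - {"twist": [0, 0, 0], "delta_pos": [0, 0, 0.014], "fingers": 1}
    - {"twist": [0, 0, 0], "delta_pos": [0, 0, 0.008], "fingers": 1}
    - {"twist": [0, 0, 0], "delta_pos": [0, 0, 0.004], "fingers": 1}
    - {"twist": [0, 0, 0], "delta_pos": [0, 0, 0], "fingers": 1}
    - {"twist": [0, 0, 0], "delta_pos": [0, 0, 0], "fingers": 1}

```text
clock: 4.2
tcp_pos: [401.1, -167.3, 179.0]
ee_rot: [3.126, 0.312, 0.001]
wrist_force: [0.1, -1.3, -0.1]
width: -0.3
```

```bash
python3 - <<'E'
from h import *
want([-198,8,3])
p=snapshot('scene');im=cv2.resize(p['color'][200:270,290:370],None,fx=8,fy=8,interpolation=cv2.INTER_CUBIC)
# draw tip box
for gx in(-11,11):
  for gy in (-14,14):
    q=proj(p,[O+EX*(-198+gx)+EY*(8+gy)+[0,0,3]])[0]; cv2.circle(im,tuple(int(v) for v in (q-[290,200]+.5)*8),3,(0,0,255),-1)
cv2.imwrite('pics/s2.png',im)
E
```

```text
t 4.2 tcp_g [-198.2    8.   179. ] tip_g [-198.1    7.9    6. ] yaw 11.4 zax [ 0. -0. -1.] F [ 0.1 -1.3 -0.1] w -0.3 j [-0.57 -0.15  2.21 -0.    1.07  0.81]
tool delta to target mm [ 0.1 -0.1  3. ]
```

View pics/s2.png

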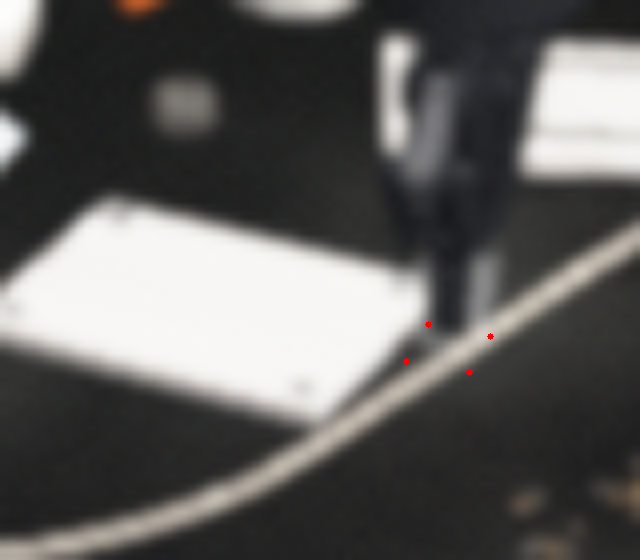

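Request:
play_rows:
  deltas:
    - {"twist": [0, 0, 0], "delta_pos": [0, 0, 0.003], "fingers": 1}
    - {"twist": [0, 0, 0], "delta_pos": [0.003, 0, 0], "fingers": 1}
    - {"twist": [0, 0, 0], "delta_pos": [0.004, 0, 0], "fingers": 1}
    - {"twist": [0, 0, 0], "delta_pos": [0.004, 0, 0], "fingers": 1}
    - {"twist": [0, 0, 0], "delta_pos": [0.005, 0, 0], "fingers": 1}
    - {"twist": [0, 0, 0], "delta_pos": [0.005, 0, 0], "fingers": 1}
    - {"twist": [0, 0, 0], "delta_pos": [0.005, 0, 0], "fingers": 1}
    - {"twist": [0, 0, 0], "delta_pos": [0.005, 0, 0], "fingers": 1}
    - {"twist": [0, 0, 0], "delta_pos": [0.005, 0, 0], "fingers": 1}
    - {"twist": [0, 0, 0], "delta_pos": [0.004, 0, 0], "fingers": 1}
    - {"twist": [0, 0, 0], "delta_pos": [0, 0, 0], "fingers": 1}
    - {"twist": [0, 0, 0], "delta_pos": [0, 0, 0], "fingers": 1}

```text
clock: 5.45
tcp_pos: [440.3, -159.2, 175.7]
ee_rot: [-3.126, -0.312, -0.0]
wrist_force: [0.5, 0.5, -0.2]
width: -0.0
```

```bash
cat > look.py <<'E'
from h import *
import sys
n=sys.argv[1]
st()
a=snapshot('top')['color'][140:290,240:430];b=snapshot('scene')['color'][170:290,220:400]
cv2.imwrite(f'pics/T{n}.png',cv2.resize(a,None,fx=4,fy=4,interpolation=cv2.INTER_CUBIC))
cv2.imwrite(f'pics/S{n}.png',cv2.resize(b,None,fx=4.4,fy=4.4,interpolation=cv2.INTER_CUBIC))
E
python3 look.py 3
```

```text
t 5.45 tcp_g [-158.2    8.2  175.7] tip_g [-158.2    8.2    2.7] yaw 11.41 zax [ 0.  0. -1.] F [ 0.5  0.5 -0.2] w -0.0 j [-0.51 -0.05  2.14  0.    1.06  0.87]
```

View pics/T3.png

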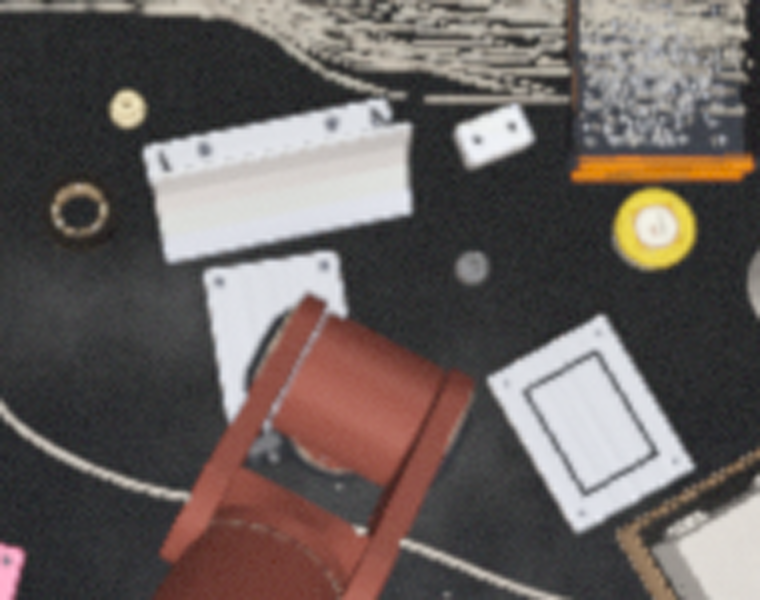

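View pics/S3.png

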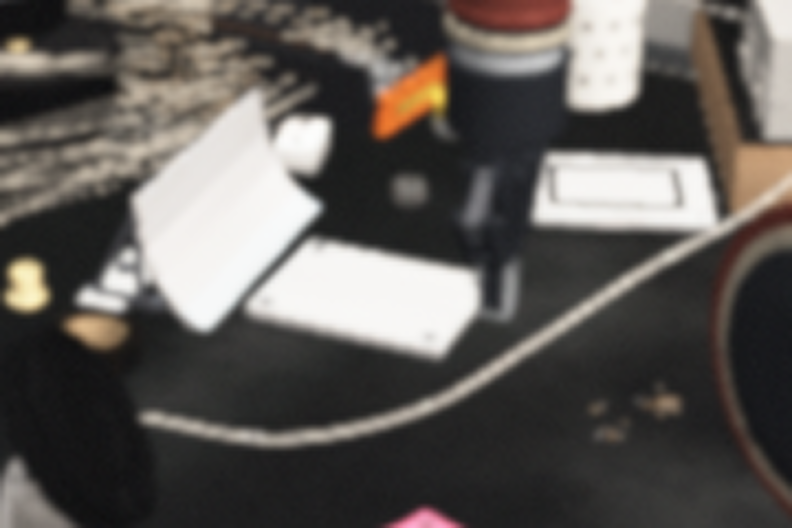

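```bash
python3 - <<'E'
from h import *
p=snapshot('top')
f=lambda c,z: ray(p,[140+(c[1]+.5)/4-.5,240+(c[0]+.5)/4-.5],z)
for c in [(205,268),(338,251),(230,420)]:
    w=f(c,8); print(((w-O)@EX).round(1),((w-O)@EY).round(1))
E
```

```text
-11.8 67.9
-19.7 -33.3
-128.5 73.5
```

Request:
play_rows:
  deltas:
    - {"twist": [0, 0, 0], "delta_pos": [-0.01, 0, 0], "fingers": 1}
    - {"twist": [0, 0, 0], "delta_pos": [-0.014, -0.007, 0], "fingers": 0}
    - {"twist": [0, 5, 0], "delta_pos": [0, -0.006, 0], "fingers": 0}
    - {"twist": [0, 0, 0], "delta_pos": [0, 0, 0], "fingers": 0}
    - {"twist": [0, 0, 0], "delta_pos": [0, 0, 0], "fingers": 0}
    - {"twist": [0, 0, 0], "delta_pos": [0, 0, 0], "fingers": 0}

```text
clock: 6.2
tcp_pos: [414.1, -151.6, 176.0]
ee_rot: [-3.115, -0.311, -0.135]
wrist_force: [-0.1, -0.5, 0.2]
width: 42.3
```

```bash
python3 look.py 4
```

```text
t 6.2 tcp_g [-182.4   20.9  176. ] tip_g [-167.4   20.8    3.6] yaw 11.4 zax [ 0.085  0.017 -0.996] F [-0.1 -0.5  0.2] w 42.3 j [-0.53 -0.14  2.22  0.07  1.    0.8 ]
```

View pics/S4.png

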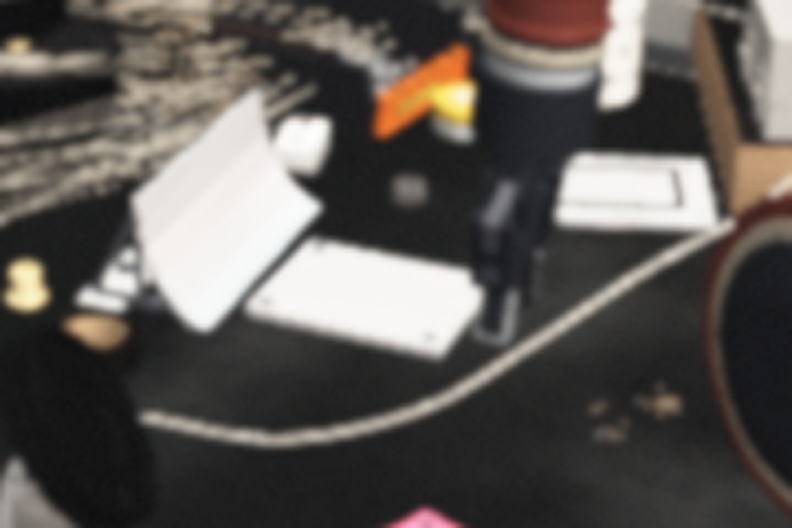

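Request:
play_rows:
  deltas:
    - {"twist": [0, 0, 0], "delta_pos": [0, 0, 0.002], "fingers": 0}
    - {"twist": [0, 0, 0], "delta_pos": [0, 0, 0.001], "fingers": 0}
    - {"twist": [0, 0, 0], "delta_pos": [0, 0, 0.001], "fingers": 0}
    - {"twist": [0, 0, 0], "delta_pos": [0, 0, 0], "fingers": 0}
    - {"twist": [0, 0, 0], "delta_pos": [0, 0, 0], "fingers": 0}

```text
clock: 6.8
tcp_pos: [414.4, -151.2, 171.6]
ee_rot: [-3.114, -0.311, -0.136]
wrist_force: [0.0, 1.3, -0.8]
width: 42.3
```

```bash
python3 look.py 5;python3 look.py 5
```

```text
t 6.8 tcp_g [-182.1   21.2  171.6] tip_g [-167.    21.2   -0.7] yaw 11.4 zax [ 0.085  0.017 -0.996] F [ 0.   1.3 -0.8] w 42.3 j [-0.53 -0.13  2.22  0.07  0.99  0.8 ]
t 6.9 tcp_g [-182.1   21.2  171.7] tip_g [-167.    21.2   -0.7] yaw 11.4 zax [ 0.085  0.017 -0.996] F [0.9 0.8 0.7] w 43.2 j [-0.53 -0.13  2.22  0.07  0.99  0.8 ]
```

View pics/S5.png

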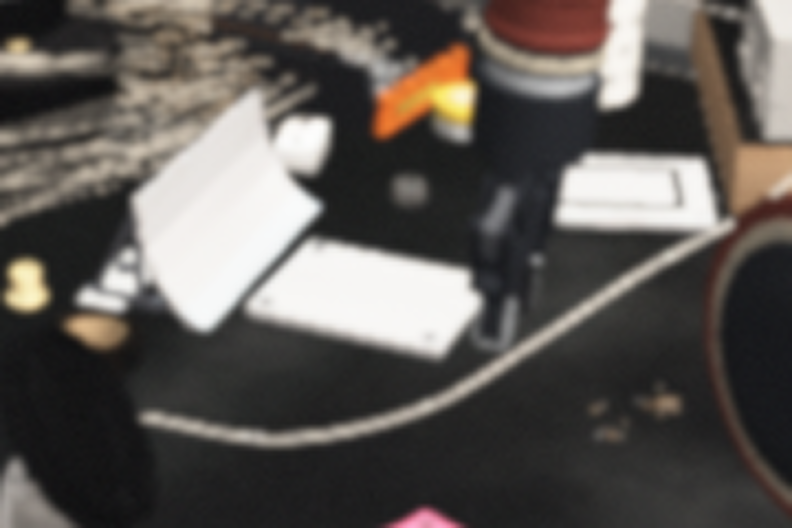

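Request:
play_rows:
  deltas:
    - {"twist": [0, 0, 0], "delta_pos": [0, 0, 0.001], "fingers": 0}
    - {"twist": [0, 0, 0], "delta_pos": [0, 0, 0], "fingers": 0}

```text
clock: 7.2
tcp_pos: [414.6, -151.3, 171.4]
ee_rot: [-3.114, -0.311, -0.135]
wrist_force: [-3.3, 1.4, 5.6]
width: 43.0
```

```bash
python3 -c "
from h import *
for i in range(3): st()"
```

```text
t 7.2 tcp_g [-181.8   21.   171.4] tip_g [-166.9   21.1   -1. ] yaw 11.4 zax [ 0.085  0.017 -0.996] F [-3.3  1.4  5.6] w 43.0 j [-0.53 -0.13  2.22  0.07  0.99  0.8 ]
t 7.2 tcp_g [-181.8   21.   171.4] tip_g [-166.9   21.1   -1. ] yaw 11.4 zax [ 0.085  0.017 -0.996] F [-3.3  1.4  5.6] w 43.0 j [-0.53 -0.13  2.22  0.07  0.99  0.8 ]
t 7.2 tcp_g [-181.8   21.   171.4] tip_g [-166.9   21.1   -1. ] yaw 11.4 zax [ 0.085  0.017 -0.996] F [-3.3  1.4  5.6] w 43.0 j [-0.53 -0.13  2.22  0.07  0.99  0.8 ]
```

Request:
play_rows:
  deltas:
    - {"twist": [0, 0, 0], "delta_pos": [0, 0, -0.002], "fingers": 0}
    - {"twist": [0, 0, 0], "delta_pos": [0.005, 0, -0.0004], "fingers": 0}
    - {"twist": [0, 0, 0], "delta_pos": [0.006, 0, 0.0005], "fingers": 0}
    - {"twist": [0, 0, 0], "delta_pos": [0.006, 0, 0.0005], "fingers": 0}
    - {"twist": [0, 0, 0], "delta_pos": [0.006, 0, 0.0005], "fingers": 0}
    - {"twist": [0, 0, 0], "delta_pos": [0.006, 0, 0.0005], "fingers": 0}
    - {"twist": [0, 0, 0], "delta_pos": [0.006, 0, 0.0005], "fingers": 0}
    - {"twist": [0, 0, 0], "delta_pos": [0.006, 0, 0.0005], "fingers": 0}
    - {"twist": [0, 0, 0], "delta_pos": [0, 0, 0], "fingers": 0}

```text
clock: 8.1
tcp_pos: [455.3, -143.0, 173.8]
ee_rot: [-3.114, -0.311, -0.137]
wrist_force: [0.3, 0.1, -0.0]
width: 42.6
```

```bash
python3 look.py 6
```

```text
t 8.1 tcp_g [-140.3   21.2  173.8] tip_g [-125.    21.1    1.5] yaw 11.42 zax [ 0.086  0.017 -0.996] F [ 0.3  0.1 -0. ] w 42.6 j [-0.47 -0.05  2.13  0.07  0.99  0.86]
```

View pics/S6.png

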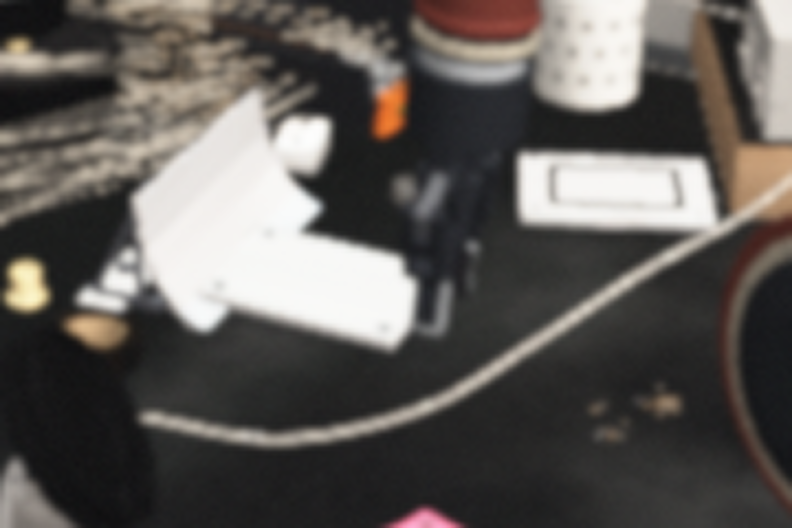

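View pics/T6.png

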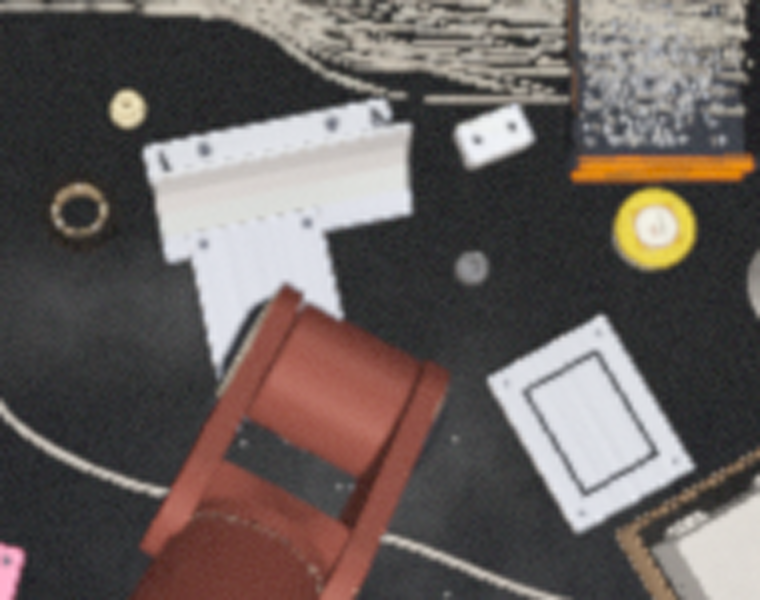

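Request:
play_rows:
  deltas:
    - {"twist": [0, 0, 0], "delta_pos": [0.005, 0, 0.001], "fingers": 0}
    - {"twist": [0, 0, 0], "delta_pos": [0.006, 0, 0.001], "fingers": 0}
    - {"twist": [0, 0, 0], "delta_pos": [0.006, 0, 0.0005], "fingers": 0}
    - {"twist": [0, 0, 0], "delta_pos": [0.006, 0, 0.0005], "fingers": 0}
    - {"twist": [0, 0, 0], "delta_pos": [0.006, 0, 0.0005], "fingers": 0}
    - {"twist": [0, 0, 0], "delta_pos": [0.006, 0, 0.0005], "fingers": 0}
    - {"twist": [0, 0, 0], "delta_pos": [0.006, 0, 0.0005], "fingers": 0}
    - {"twist": [0, 0, 0], "delta_pos": [0.006, 0, 0.0005], "fingers": 0}
    - {"twist": [0, 0, 0], "delta_pos": [0.006, 0, 0.0005], "fingers": 0}
    - {"twist": [0, 0, 0], "delta_pos": [0.006, 0, 0.0005], "fingers": 0}
    - {"twist": [0, 0, 0], "delta_pos": [0, 0, 0], "fingers": 0}

```text
clock: 9.3
tcp_pos: [514.0, -131.5, 173.7]
ee_rot: [-3.115, -0.311, -0.14]
wrist_force: [0.2, -0.7, 0.1]
width: 42.4
```

```bash
python3 look.py 7
```

```text
t 9.3 tcp_g [-80.5  20.8 173.7] tip_g [-65.   20.7   1.4] yaw 11.41 zax [ 0.088  0.017 -0.996] F [ 0.2 -0.7  0.1] w 42.4 j [-0.4   0.08  2.01  0.06  0.98  0.94]
```

View pics/S7.png

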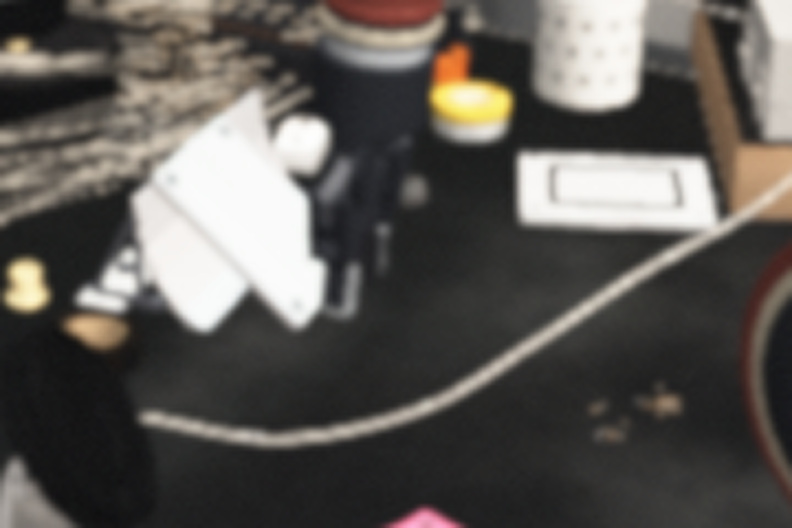

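View pics/T7.png

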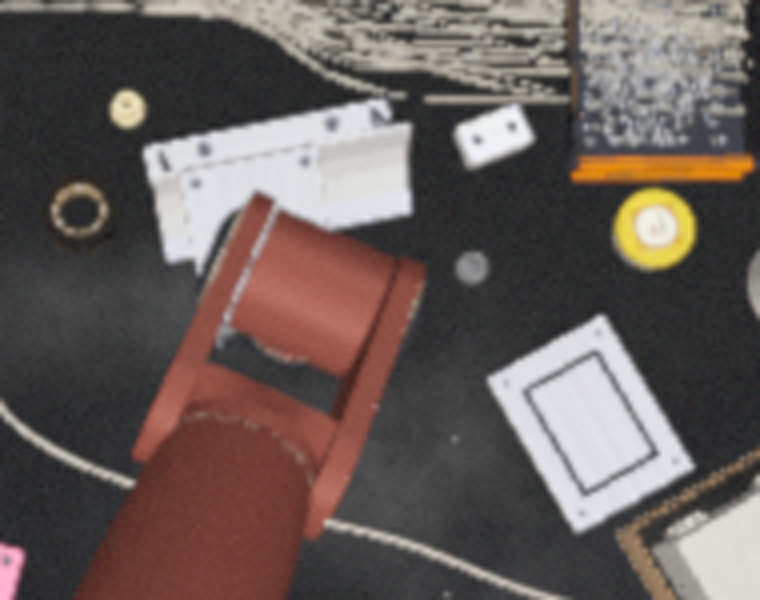

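Request:
play_rows:
  deltas:
    - {"twist": [0, 0, 0], "delta_pos": [0.003, 0, 0.001], "fingers": 0}
    - {"twist": [0, 0, 0], "delta_pos": [0.004, 0, 0.001], "fingers": 0}
    - {"twist": [0, 0, 0], "delta_pos": [0.004, 0, 0.0009], "fingers": 0}
    - {"twist": [0, 0, 0], "delta_pos": [0.004, 0, 0.0004], "fingers": 0}
    - {"twist": [0, 0, 0], "delta_pos": [0.004, 0, 0.0004], "fingers": 0}
    - {"twist": [0, 0, 0], "delta_pos": [0.004, 0, 0.0004], "fingers": 0}
    - {"twist": [0, 0, 0], "delta_pos": [0.004, 0, 0.0004], "fingers": 0}
    - {"twist": [0, 0, 0], "delta_pos": [0.004, 0, 0.0004], "fingers": 0}
    - {"twist": [0, 0, 0], "delta_pos": [0.003, 0, 0.0003], "fingers": 0}
    - {"twist": [0, 0, 0], "delta_pos": [0, 0, 0], "fingers": 0}
    - {"twist": [0, 0, 0], "delta_pos": [0, 0, 0], "fingers": 0}

```text
clock: 10.5
tcp_pos: [546.6, -124.9, 171.4]
ee_rot: [-3.115, -0.311, -0.135]
wrist_force: [-4.7, -1.2, 7.1]
width: 42.6
```

```bash
python3 look.py 8
```

```text
t 10.5 tcp_g [-47.2  20.8 171.4] tip_g [-32.3  20.7  -0.9] yaw 11.41 zax [ 0.085  0.017 -0.996] F [-4.7 -1.2  7.1] w 42.6 j [-0.37  0.15  1.94  0.06  0.99  0.98]
```

View pics/S8.png

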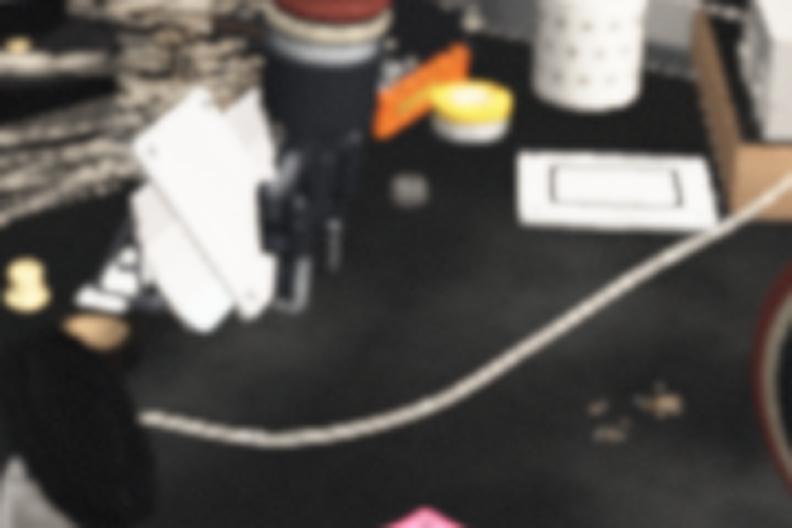

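Request:
play_rows:
  deltas:
    - {"twist": [0, 0, 0], "delta_pos": [0, 0, -0.0017], "fingers": 0}
    - {"twist": [0, 0, 0], "delta_pos": [0.003, 0, 0.0003], "fingers": 0}
    - {"twist": [0, 0, 0], "delta_pos": [0.003, 0, 0.0003], "fingers": 0}
    - {"twist": [0, 0, 0], "delta_pos": [0.003, 0, 0.0003], "fingers": 0}
    - {"twist": [0, 0, 0], "delta_pos": [0.002, 0, 0.0002], "fingers": 0}
    - {"twist": [0, 0, 0], "delta_pos": [0, 0, 0], "fingers": 0}
    - {"twist": [0, 0, 0], "delta_pos": [0, 0, 0], "fingers": 0}

```text
clock: 11.3
tcp_pos: [557.2, -122.4, 172.2]
ee_rot: [-3.114, -0.311, -0.137]
wrist_force: [-0.4, 0.7, 0.4]
width: 42.8
```

```bash
python3 look.py 9
```

```text
t 11.3 tcp_g [-36.3  21.2 172.2] tip_g [-21.1  21.2  -0.2] yaw 11.4 zax [ 0.086  0.017 -0.996] F [-0.4  0.7  0.4] w 42.8 j [-0.36  0.17  1.91  0.06  0.99  0.99]
```

View pics/S9.png

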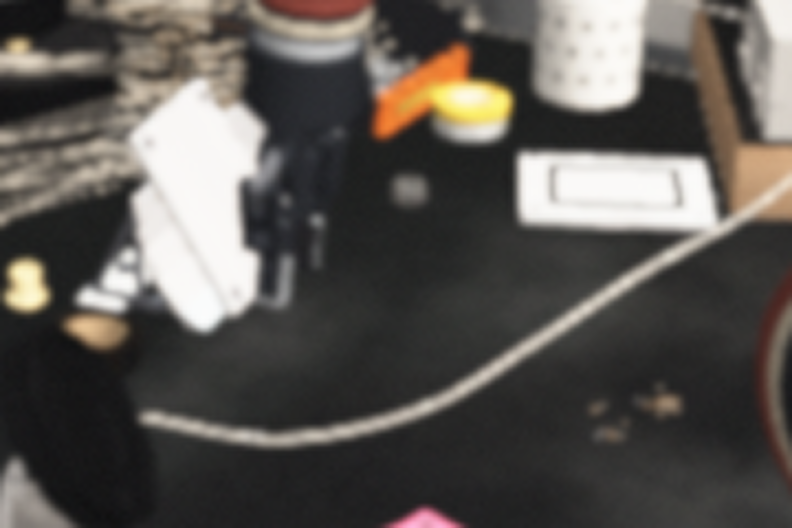

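View pics/T9.png

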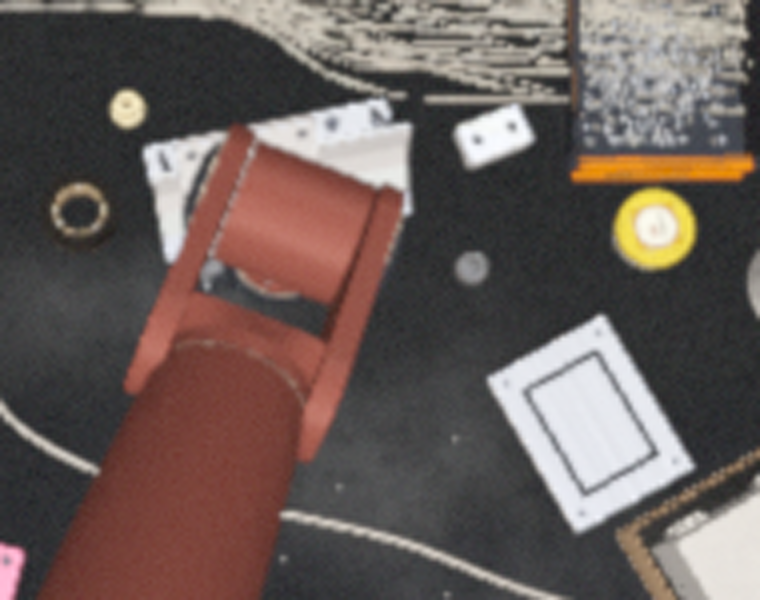

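```bash
cat > plane.py <<'E'
from h import *
p=snapshot('scene');W=cloud(p);g=p['color'].astype(int)
G=np.dstack([(W-O)@EX,(W-O)@EY,W[...,2]])
m=(g.min(2)>120)&(abs(G[...,1]-20)<75)&(G[...,0]>-25)&(G[...,0]<85)&(G[...,2]>12)&(G[...,2]<140)
q=G[m]
# keep left half of plate's front: RANSAC line in gx-gz
best=None;rng=np.random.default_rng(0)
for _ in range(600):
    a,b=q[rng.integers(len(q),size=2)]
    if abs(b[2]-a[2])<30: continue
    k=(b[0]-a[0])/(b[2]-a[2]); r=q[:,0]-a[0]-k*(q[:,2]-a[2]); i=abs(r)<2
    if best is None or i.sum()>best.sum(): best=i
c=np.polyfit(q[best][:,2],q[best][:,0],1); print('n',best.sum(),len(q),'angle',np.degrees(np.arctan(1/c[0])),'x at z0',c[1],'zrange',np.percentile(q[best][:,2],[1,99.5]),'gy',np.percentile(q[best][:,1],[1,99]))
E
python3 plane.py
```

```text
n 528 1088 angle 58.61028927249352 x at z0 -13.20365275097112 zrange [ 13.87671249 114.39190113] gy [-23.04570456  76.23955452]
```

Request:
play_rows:
  deltas:
    - {"twist": [0, 0, 0], "delta_pos": [0.002, 0, 0.0001], "fingers": 0}
    - {"twist": [0, 0, 0], "delta_pos": [0.0015, 0, 0.0001], "fingers": 0}
    - {"twist": [0, 0, 0], "delta_pos": [0, 0, 0], "fingers": 0}
    - {"twist": [0, 0, 0], "delta_pos": [0, 0, 0], "fingers": 0}

```text
clock: 11.85
tcp_pos: [560.5, -121.8, 172.3]
ee_rot: [-3.114, -0.311, -0.136]
wrist_force: [-0.4, -0.1, -0.8]
width: 42.7
```

```bash
python3 plane.py; python3 -c "
from h import *
st()"
```

```text
n 521 1084 angle 59.70281942620162 x at z0 -10.812280634547797 zrange [ 13.99439215 115.52680303] gy [-24.6269136   75.87001356]
t 11.9 tcp_g [-33.   21.2 172.3] tip_g [-17.9  21.2  -0. ] yaw 11.4 zax [ 0.086  0.017 -0.996] F [-0.9  0.6 -1. ] w 42.4 j [-0.35  0.17  1.9   0.05  0.99  0.99]
```

Request:
play_rows:
  deltas:
    - {"twist": [0, 0, 0], "delta_pos": [0.001, 0, 0.0001], "fingers": 0}
    - {"twist": [0, 0, 0], "delta_pos": [0, 0, 0], "fingers": 0}
    - {"twist": [0, 0, 0], "delta_pos": [0, 0, 0], "fingers": 0}
    - {"twist": [0, 0, 0], "delta_pos": [-0.002, 0, -0.0002], "fingers": 0}
    - {"twist": [0, 0, 0], "delta_pos": [-0.003, 0, -0.0003], "fingers": 0}
    - {"twist": [0, 0, 0], "delta_pos": [-0.006, 0, -0.0006], "fingers": 0}
    - {"twist": [0, 0, 0], "delta_pos": [-0.012, 0, -0.001], "fingers": 0}
    - {"twist": [0, 0, 0], "delta_pos": [-0.02, 0, -0.002], "fingers": 0}
    - {"twist": [0, 0, 0], "delta_pos": [-0.03, 0, -0.003], "fingers": 0}
    - {"twist": [0, 0, 0], "delta_pos": [-0.01, 0, -0.005], "fingers": 0.5}
    - {"twist": [0, 0, 0], "delta_pos": [0, 0, 0], "fingers": 1}
    - {"twist": [0, 0, 0], "delta_pos": [0, 0, 0], "fingers": 1}

```text
clock: 13.1
tcp_pos: [479.8, -138.4, 177.9]
ee_rot: [-3.115, -0.31, -0.139]
wrist_force: [0.1, 0.8, 0.6]
width: 0.3
```

```bash
python3 plane.py; python3 look.py 10
```

```text
n 641 1167 angle 60.47894867291939 x at z0 -9.456690728062805 zrange [ 12.97034142 116.60721017] gy [-24.32126454  75.87473557]
t 13.15 tcp_g [-115.1   20.8  177.8] tip_g [-99.7  20.7   5.5] yaw 11.39 zax [ 0.087  0.017 -0.996] F [-0.2  0.5 -0. ] w -0.2 j [-0.44 -0.    2.08  0.06  0.99  0.9 ]
```

View pics/S10.png

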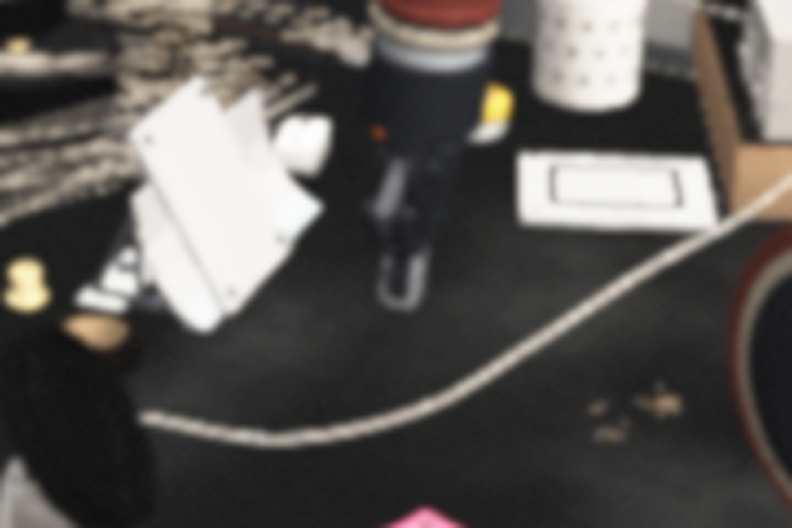

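View pics/T10.png

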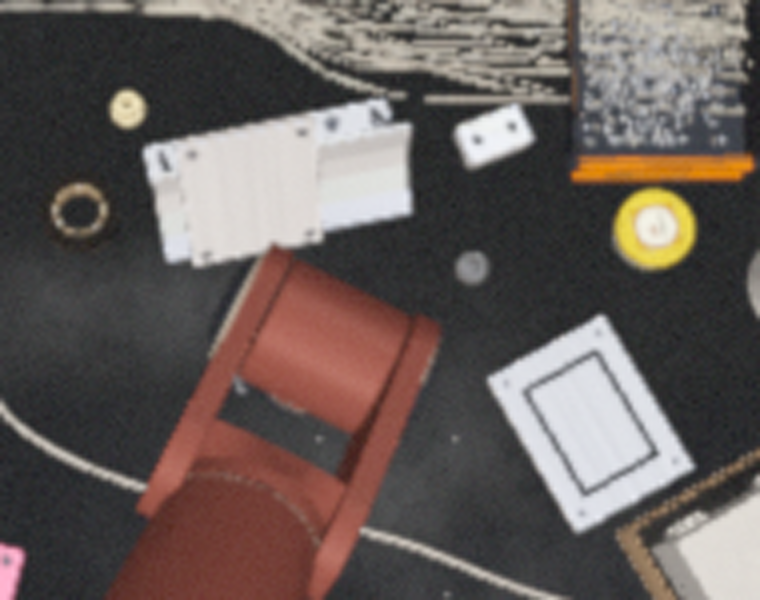

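Request:
play_rows:
  deltas:
    - {"twist": [0, -5, 0], "delta_pos": [0, 0, -0.02], "fingers": 1}
    - {"twist": [0, 0, 0], "delta_pos": [0, 0, -0.04], "fingers": 1}
    - {"twist": [0, 0, 0], "delta_pos": [0, 0, -0.045], "fingers": 0.5}
    - {"twist": [0, 0, 0], "delta_pos": [0, 0, -0.045], "fingers": 0}
    - {"twist": [0, 0, 0], "delta_pos": [0, 0, -0.02], "fingers": 0}
    - {"twist": [0, 0, 0], "delta_pos": [0.02, 0, 0], "fingers": 0}
    - {"twist": [0, 0, 0], "delta_pos": [0.04, -0.005, 0], "fingers": 0}
    - {"twist": [0, 0, 0], "delta_pos": [0.045, 0, 0], "fingers": 0}
    - {"twist": [0, 0, 0], "delta_pos": [0.045, 0, 0], "fingers": 0}
    - {"twist": [0, 0, 0], "delta_pos": [0.045, 0, 0], "fingers": 0}
    - {"twist": [0, 0, 0], "delta_pos": [0.025, 0, 0], "fingers": 0}
    - {"twist": [0, 0, 0], "delta_pos": [0, 0, 0], "fingers": 0}

```text
clock: 14.45
tcp_pos: [695.1, -88.9, 346.0]
ee_rot: [-3.125, -0.316, -0.0]
wrist_force: [-0.9, 0.7, -0.8]
width: 42.9
```

```bash
python3 look.py 11; python3 -c "
from h import *
want([105,25.5,100],171)"
```

```text
t 14.45 tcp_g [105.5  26.8 346. ] tip_g [105.5  26.9 173. ] yaw 11.53 zax [ 0.  0. -1.] F [-0.9  0.7 -0.8] w 42.9 j [-0.23  0.27  1.48  0.    1.4   1.14]
t 14.55 tcp_g [103.   26.5 346.1] tip_g [102.8  26.5 175.1] yaw 11.45 zax [-0.001  0.    -1.   ] F [-0.5  0.4 -0.1] w 42.5 j [-0.24  0.26  1.48 -0.    1.4   1.14]
tool delta to target mm [ 2.3  1.1 75.1]
```

View pics/S11.png

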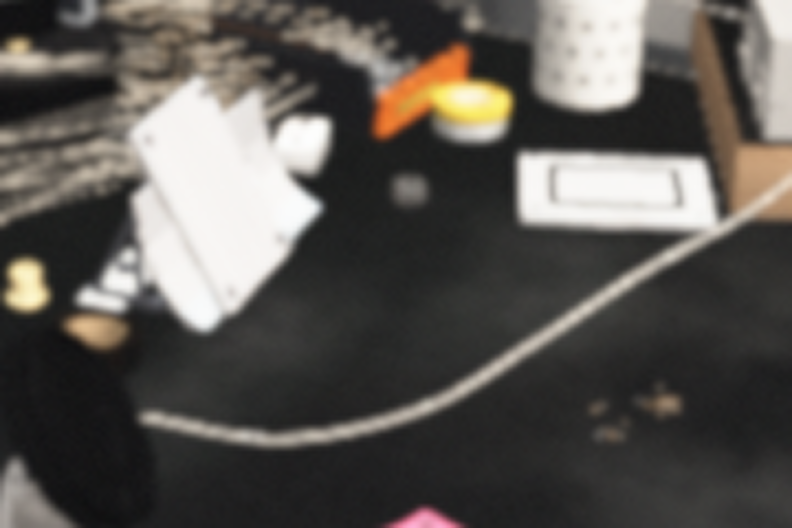

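View pics/T11.png

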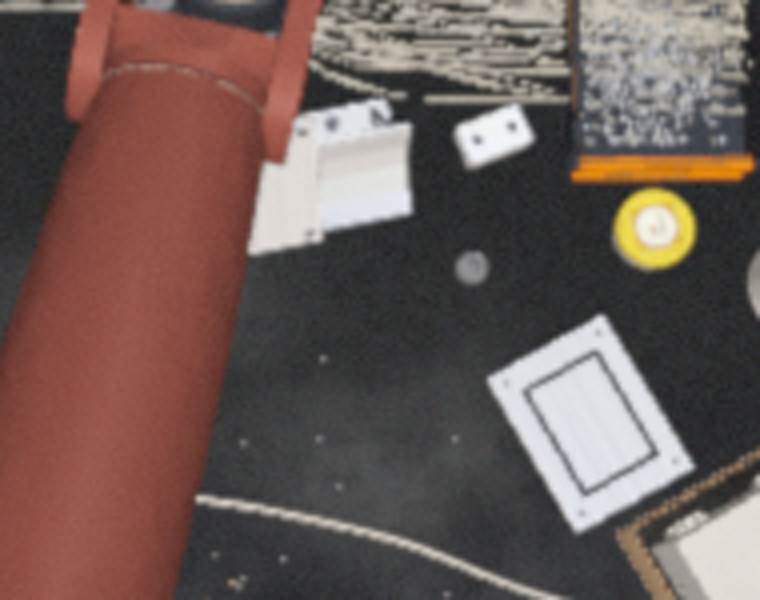

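Request:
play_rows:
  deltas:
    - {"twist": [0, 0, 0], "delta_pos": [0.002, 0.001, 0.02], "fingers": 0}
    - {"twist": [0, 0, 0], "delta_pos": [0, 0, 0.025], "fingers": 0}
    - {"twist": [0, 0, 0], "delta_pos": [0, 0, 0.02], "fingers": 0}
    - {"twist": [0, 0, 0], "delta_pos": [0, 0, 0.01], "fingers": 0}
    - {"twist": [0, 0, 0], "delta_pos": [0, 0, 0], "fingers": 0}
    - {"twist": [0, 0, 0], "delta_pos": [0, 0, 0], "fingers": 0}

```text
clock: 15.15
tcp_pos: [694.4, -90.9, 273.1]
ee_rot: [3.126, 0.311, 0.002]
wrist_force: [0.4, 0.4, -0.3]
width: 43.0
```

```bash
python3 - <<'E'
from h import *
want([75,25.5,100],171)
p=snapshot('scene');cv2.imwrite('pics/S12.png',cv2.resize(p['color'][100:280,180:400],None,fx=3.2,fy=3.2,interpolation=cv2.INTER_CUBIC))
E
```

```text
t 15.15 tcp_g [104.4  25.  273.1] tip_g [104.6  24.9 102.1] yaw 11.38 zax [ 0.001 -0.    -1.   ] F [ 0.4  0.4 -0.3] w 43.0 j [-0.24  0.33  1.53 -0.    1.29  1.14]
tool delta to target mm [-29.6  -0.6   2. ]
```

View pics/S12.png

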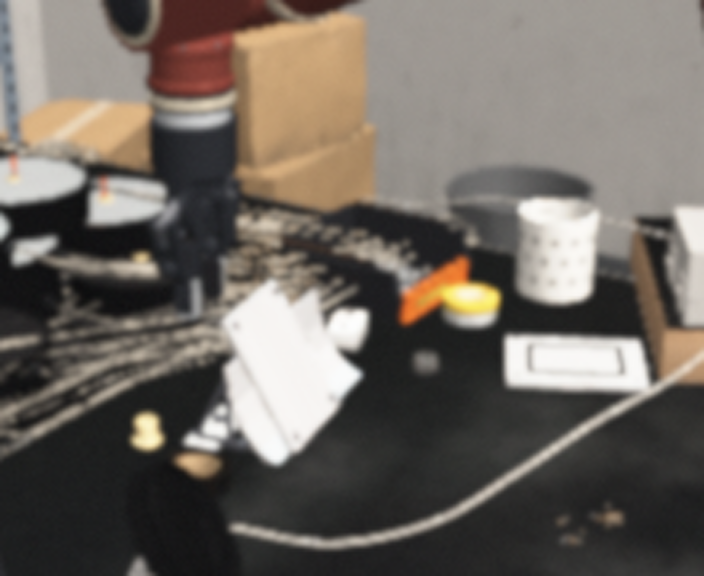

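Request:
play_rows:
  deltas:
    - {"twist": [0, 0, 0], "delta_pos": [-0.01, 0, 0], "fingers": 0}
    - {"twist": [0, 0, 0], "delta_pos": [-0.012, 0, 0], "fingers": 0}
    - {"twist": [0, 0, 0], "delta_pos": [-0.006, 0, 0], "fingers": 0}
    - {"twist": [0, 0, 0], "delta_pos": [-0.005, 0, 0], "fingers": 0}
    - {"twist": [0, 0, 0], "delta_pos": [-0.005, 0, 0], "fingers": 0}
    - {"twist": [0, 0, 0], "delta_pos": [-0.005, 0, 0], "fingers": 0}
    - {"twist": [0, 0, 0], "delta_pos": [-0.005, 0, 0], "fingers": 0}
    - {"twist": [0, 0, 0], "delta_pos": [-0.005, 0, 0], "fingers": 0}
    - {"twist": [0, 0, 0], "delta_pos": [0, 0, 0], "fingers": 0}

```text
clock: 16.1
tcp_pos: [641.9, -101.2, 271.8]
ee_rot: [-3.126, -0.312, 0.001]
wrist_force: [-0.2, 0.2, -0.7]
width: 42.9
```

```bash
python3 - <<'E'
from h import *
st(171)
p=snapshot('scene');cv2.imwrite('pics/S13.png',cv2.resize(p['color'][150:280,200:360],None,fx=4.4,fy=4.4,interpolation=cv2.INTER_CUBIC))
E
```

```text
t 16.1 tcp_g [ 50.9  25.2 271.8] tip_g [ 50.8  25.2 100.8] yaw 11.39 zax [-0.001  0.    -1.   ] F [-0.2  0.2 -0.7] w 42.9 j [-0.27  0.22  1.66 -0.    1.26  1.1 ]
```

View pics/S13.png

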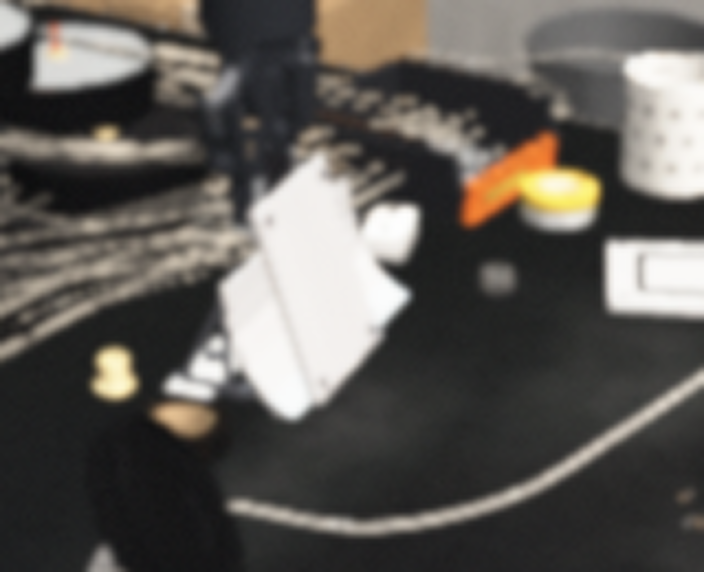

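Request:
play_rows:
  deltas:
    - {"twist": [0, 0, 0], "delta_pos": [-0.005, 0, 0], "fingers": 0}
    - {"twist": [0, 0, 0], "delta_pos": [-0.005, 0, 0], "fingers": 0}
    - {"twist": [0, 0, 0], "delta_pos": [-0.005, 0, -0.001], "fingers": 0}
    - {"twist": [0, 0, 0], "delta_pos": [-0.005, 0, -0.001], "fingers": 0}
    - {"twist": [0, 0, 0], "delta_pos": [-0.005, 0, -0.001], "fingers": 0}
    - {"twist": [0, 0, 0], "delta_pos": [-0.005, 0, -0.001], "fingers": 0}
    - {"twist": [0, 0, 0], "delta_pos": [-0.005, 0, 0], "fingers": 0}
    - {"twist": [0, 0, 0], "delta_pos": [0, 0, 0], "fingers": 0}

```text
clock: 16.95
tcp_pos: [607.6, -108.2, 276.0]
ee_rot: [-3.126, -0.311, 0.0]
wrist_force: [0.6, -0.5, 0.6]
width: 42.5
```

```bash
python3 - <<'E'
from h import *
st(171)
p=snapshot('scene');cv2.imwrite('pics/S14.png',cv2.resize(p['color'][150:280,200:360],None,fx=4.4,fy=4.4,interpolation=cv2.INTER_CUBIC))
E
```

```text
t 16.95 tcp_g [ 15.9  25.2 276. ] tip_g [ 15.9  25.2 105. ] yaw 11.38 zax [-0.  0. -1.] F [ 0.6 -0.5  0.6] w 42.5 j [-0.3   0.14  1.74 -0.    1.26  1.08]
```

View pics/S14.png

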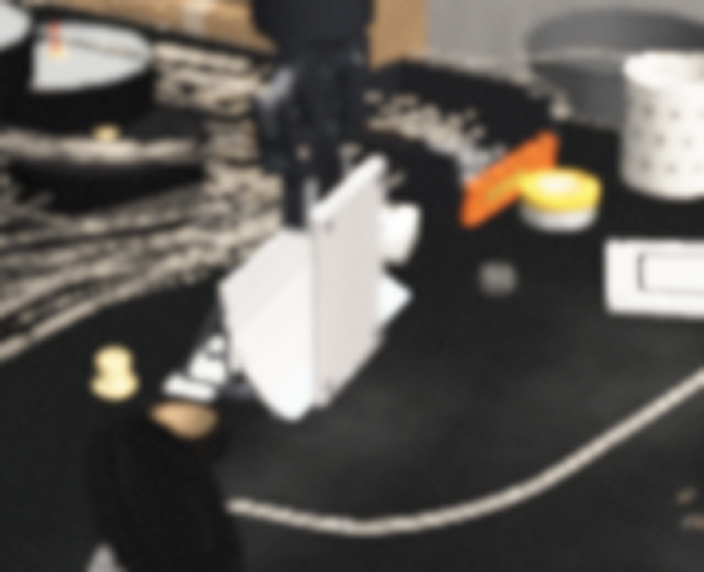

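Request:
play_rows:
  deltas:
    - {"twist": [0, 0, 0], "delta_pos": [-0.004, 0, 0], "fingers": 0}
    - {"twist": [0, 0, 0], "delta_pos": [-0.004, 0, 0], "fingers": 0}
    - {"twist": [0, 0, 0], "delta_pos": [-0.004, 0, 0], "fingers": 0}
    - {"twist": [0, 0, 0], "delta_pos": [-0.004, 0, 0], "fingers": 0}
    - {"twist": [0, 0, 0], "delta_pos": [-0.004, 0, 0], "fingers": 0}
    - {"twist": [0, 0, 0], "delta_pos": [-0.004, 0, 0], "fingers": 0}
    - {"twist": [0, 0, 0], "delta_pos": [0, 0, 0], "fingers": 0}
    - {"twist": [0, 0, 0], "delta_pos": [0, 0, 0], "fingers": 0}
    - {"twist": [0, 0, 0], "delta_pos": [0, 0, 0], "fingers": 0}

```text
clock: 17.9
tcp_pos: [584.8, -112.8, 276.2]
ee_rot: [3.126, 0.312, 0.0]
wrist_force: [0.1, -0.3, 0.2]
width: 42.8
```

```bash
python3 - <<'E'
from h import *
st(171)
p=snapshot('scene');cv2.imwrite('pics/S15.png',cv2.resize(p['color'][150:280,200:360],None,fx=4.4,fy=4.4,interpolation=cv2.INTER_CUBIC))
E
```

```text
t 17.9 tcp_g [ -7.4  25.1 276.2] tip_g [ -7.4  25.1 105.2] yaw 11.4 zax [ 0. -0. -1.] F [ 0.1 -0.3  0.2] w 42.8 j [-0.32  0.1   1.79  0.    1.26  1.06]
```

View pics/S15.png

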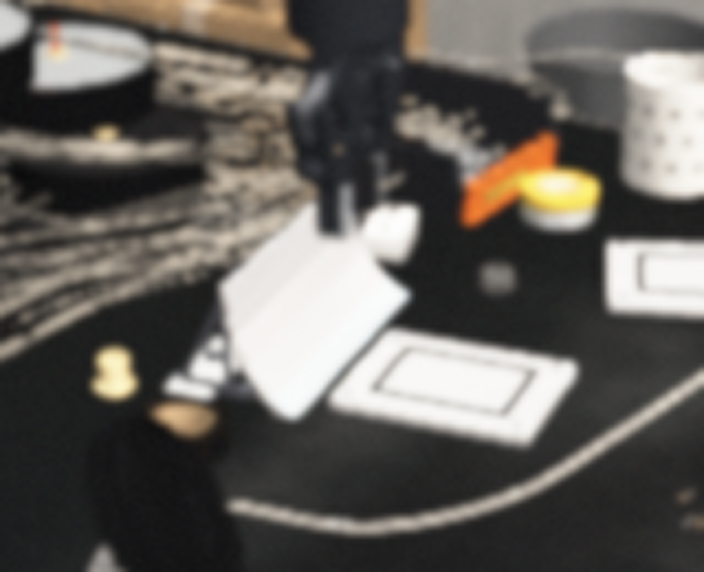

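Flipped, flat, and gasket up. I'll raise the arm clear and check.

Request:
play_rows:
  deltas:
    - {"twist": [0, 0, 0], "delta_pos": [0, 0, -0.03], "fingers": 0}
    - {"twist": [0, 0, 0], "delta_pos": [0, 0, -0.04], "fingers": 0}
    - {"twist": [0, 0, 0], "delta_pos": [0, 0, -0.04], "fingers": 0}
    - {"twist": [0, 0, 0], "delta_pos": [0, 0.03, -0.02], "fingers": 0}
    - {"twist": [0, 0, 0], "delta_pos": [0, 0.04, 0], "fingers": 0}
    - {"twist": [0, 0, 0], "delta_pos": [0, 0.045, 0], "fingers": 0}
    - {"twist": [0, 0, 0], "delta_pos": [0, 0.045, 0], "fingers": 0}
    - {"twist": [0, 0, 0], "delta_pos": [0, 0.045, 0], "fingers": 0}
    - {"twist": [0, 0, 0], "delta_pos": [0, 0.03, 0], "fingers": 0}
    - {"twist": [0, 0, 0], "delta_pos": [0, 0, 0], "fingers": 0}
    - {"twist": [0, 0, 0], "delta_pos": [0, 0, 0], "fingers": 0}
    - {"twist": [0, 0, 0], "delta_pos": [0, 0, 0], "fingers": 0}

```text
clock: 19.15
tcp_pos: [631.2, -342.2, 405.9]
ee_rot: [-3.125, -0.313, 0.0]
wrist_force: [0.1, 0.6, 0.3]
width: 42.9
```

```bash
python3 look.py 16; python3 - <<'E'
from h import *
p=snapshot('scene');W=cloud(p);g=p['color'].astype(int)
G=np.dstack([(W-O)@EX,(W-O)@EY,W[...,2]])
m=(g.min(2)>120)&(G[...,0]>-165)&(G[...,0]<-8)&(abs(G[...,1]-25)<65)&(G[...,2]>4)&(G[...,2]<40)
q=G[m];print(len(q),np.percentile(q,[1,50,99],axis=0).round(1)); A=np.c_[q[:,:2],np.ones(len(q))];print(np.linalg.lstsq(A,q[:,2],rcond=None)[0])
E
```

```text
t 19.15 tcp_g [  -7.3 -208.9  405.9] tip_g [  -7.3 -208.8  232.9] yaw 11.45 zax [-0.     0.001 -1.   ] F [0.1 0.6 0.3] w 42.9 j [-0.6   0.27  1.37  0.    1.5   0.77]
831 [[-143.3  -25.1    4.3]
 [ -81.2   30.3    7.2]
 [ -14.6   76.3   10. ]]
[-7.97778003e-04 -1.11058498e-03  7.17455202e+00]
```

View pics/T16.png

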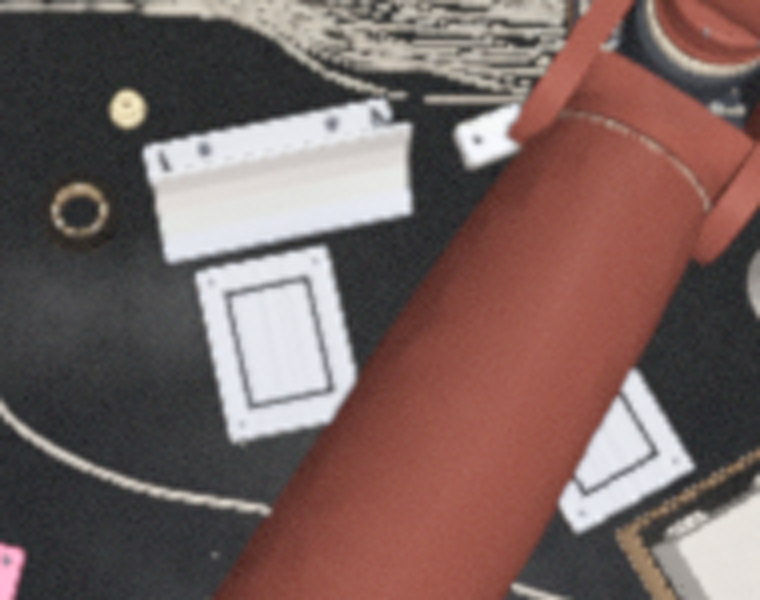

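View pics/S16.png

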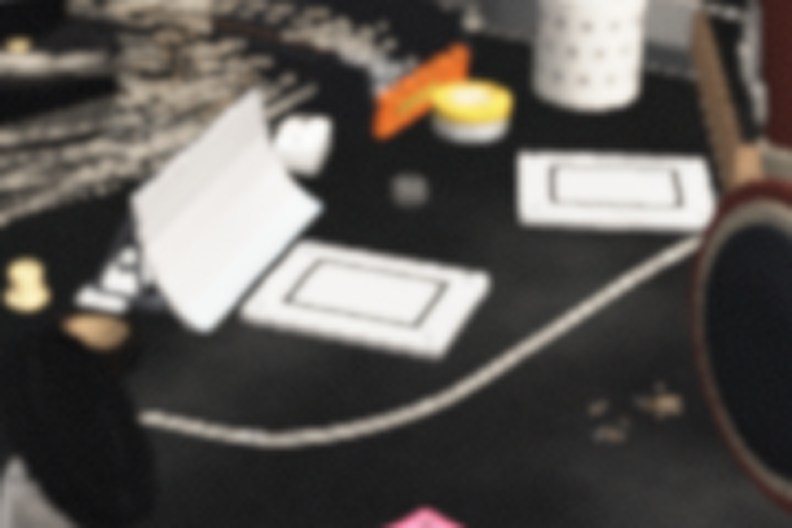

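The views show the cover flat with its gasket frame up: around (275,345) in the top crop and (365,295) in the scene crop. Everything else is where it was, and the arm is clear.

```bash
python3 -c "
from rig import ctrl
print(ctrl.hand_in())"
```

```text
the job is handed in; nothing more can be done
None
```

The cover is turned over: it lies flat on the bench in front of the guide with the black gasket frame up. I handed the job in at about 19 s of the allowed 48 s.

- **Push up:** I pushed the cover low along the bench, first with closed fingers and then with half-open fingers. It rode up the guide and leaned at about 60.5°. After I backed off it stood there by itself for about 4 s.
- **Push over:** I reached behind its upper edge and pushed it towards the robot until it fell flat.
- **Last checks:** The depth fit gave a level top about 7 mm above the bench (the cover is 8 mm thick), with its guide-side end roughly 12 mm before the foot line. The second cover, cable, bush, tape, spacer, nut and tin looked unmoved in the pictures. In the last top view the arm hid part of the second cover, the spacer, the nut and the tin, but the other camera showed them. I did not check the screwdriver again at the end, but the arm never went near it.
- **Forces:** The fingertips twice touched the bench lightly, up to about 8.5 N at the wrist. Those were the highest readings I took, at the end of moves, and the final one showed no contact. No check failed or disagreed.

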